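# Sort wheel nuts into the blue carousel compartment

## Task

Turn the round four-colour carousel by its orange peg until the blue compartment sits squarely under the spout of the steel chute, and leave it there. Then push the black-knobbed lever over towards the carousel, so that the red pan tips and all three wheel nuts run down the chute into the blue compartment.

Things in the scene. Friction and masses are not known exactly. Their poses are not given: they have to be found in the camera images.
- carousel (a joint): Angle (rad) of the white round open bin on a vertical axis: 260 mm diameter, rim 50 mm above the table, quarter compartments with floors coloured, counter-clockwise from above, blue, yellow, red, green. 0 = blue squarely under the spout; positive = counter-clockwise from above. Starts between 0.7 and 2.1: turn it clockwise to 0. Turns easily (1 N at the peg) and stays where left.
- carousel_hub (a point): Point on the carousel's vertical axis, on top of its white hub (20 mm radius), 52 mm above the table. Its frame turns with the carousel, z up: the blue compartment is the quarter with x > 0 and y > 0.
- peg_top (a point): Centre of the top of the carousel's upright orange peg: smooth, round, 16 mm diameter, fixed to the carousel 112 mm from its axis, between yellow and red. Its top is 118 mm above the table, 68 mm clear above the rim: grip it lightly from above and lead it round in an arc; the fingers may keep any yaw, as the peg turns between them.
- lever_knob (a point): Centre of the black ball knob (26 mm) on the tip pan's lever, 253 mm above the table at rest. Frame at rest: z up, x along the hinge axle, -y level towards the carousel: push that way, about 2 N. The 8 mm rod rises 100 mm from the axle (166 mm above the table), 64 mm beside the pan, leaning 30 degrees towards +y at rest. It swings over in an upright arc, knob ending some 100 mm further along -y.
- pan (a joint): Tip angle (rad) of the red pan, 70 mm wide, 90 mm long, hinged at its chute end: 0 = level, at rest; stops at 1.2. Pushing the lever over tips it; the nuts slide out by about 1.05 (60 degrees). Its free end then stands about 265 mm above the table. Let go, it falls back by its own weight.
- spout (a point): Centre of the steel chute's spout opening, 66 mm above the table over the carousel, 65 mm from its axis; 66 mm wide, 46 mm deep. Above it the chute climbs away from the carousel to the pan.
- nut1_center (a point): One of three identical hexagonal brass-coloured wheel nuts, 22 mm across the corners, 22 mm tall, about 50 g, loose in the red tip pan. The point is the nut's centre.
- nut2_center (a point): One of three identical hexagonal brass-coloured wheel nuts, 22 mm across the corners, 22 mm tall, about 50 g, loose in the red tip pan. The point is the nut's centre.
- nut3_center (a point): One of three identical hexagonal brass-coloured wheel nuts, 22 mm across the corners, 22 mm tall, about 50 g, loose in the red tip pan. The point is the nut's centre.
Things that resemble listed ones, but are neither listed nor needed, are in the scene too. Leave any pink look-alike of the part that bears nut3_center alone. Leave any white look-alike of the part that bears nut2_center alone.

How it is judged:
By the outcome, as a careful person would: the job done as asked, in the order asked, and still so for the second after the job is handed in, with the robot touching nothing.
It also fails if it takes over 54 s, if anything falls off the work surface, if the arm or the gripper's body presses on something with over 40 N, if the wrist force passes 120 N, or if a joint passes its speed limit or range.

## Robot

A 7-joint arm with a two-finger parallel gripper is mounted at the origin on the work surface. World frame = base frame: x ahead of the robot, y to its left, z up, the work surface at z = 0. Lengths are in m, angles in degrees, forces in N, time in s.
With the tool pointing down it reaches from about 0.425 to 0.95 m from the base axis. Payload 4.7 kg.
Tool frame: the origin (TCP) lies on the centre line of the jaws, within the pads' length; the fingertips stand 25 mm ahead of it and the grasp point (between the pads) lies 6 mm ahead of it; z points along the fingers, y is the direction in which the jaws open and shut (so a half turn about z gives the same grasp; the last joint's range is limited). The gripper opens to 87 mm and grips with 3 to 60 N. Pads are 19 mm wide; open, the fingers measure 117 mm over their backs; the gripper's body (75 mm by 190 mm) begins 51 mm behind the grasp point.
Start: joints at [-71.156, 26.849, -2.785, 87.806, 1.381, 65.374, -4.715], TCP at [0.236, 0.632, 0.248] pointing down, gripper open.
Joint ranges: [-148.3, 148.3], [-19.14, 114.17], [-79.39, 73.82], [5.75, 140.21], [-59.74, 239.74], [12.07, 113.84], [-152.46, 152.46]. Speed limits (degrees/s): [147.25, 147.25, 180, 180, 180, 180, 180].

## Interface

Orientations are given as a 3x3 rotation matrix whose columns are the frame's x, y, z axes.
In Python, from station import sense, capture, sign_off gives the robot as it stands.
- The arm moves only by the tool move_arm, never from a script. Its argument "steps" is a list of rows, each an object of numbers: "fingers": the finger opening in cm, from 0 to 8.7; "tx", "ty", "tz": the shift along the world's x, y, z in cm; "rx", "ry", "rz": the turn, a rotation vector about the world's x, y, z in degrees. In form: [{"fingers": .., "tx": .., "ty": .., "tz": .., "rx": .., "ry": .., "rz": ..}, ...]. A call has 1 to 8 rows; each row shifts and turns the commanded pose from where the row before left it; what a row does not reach is not made up. A row lasts 1/8 s, in which the tool goes at most 62.5 mm and 10.7 degrees, less where a joint would pass 70% of its speed; a pose out of reach is approached as far as the arm can. A call is refused whole if a number of a shift passes 6.25 or a number of a turn 10.7, either way. A call with a gripper value outside its range is refused whole. The fingers move at their own pace and stop on an object; "squeeze" is the grip in N (left out, the last holds). Time passes only in rows, so rows that do not move let the fingers close. It gives the time, the measured TCP pose, the force and the opening at its end, in the units of the state.
- sense(): the state, without advancing time (a new reading comes with each control period).
- capture(name): name is "scene" or "top" or "wrist"; returns a dict with "frame" (400x640x3 uint8, red, green, blue), "K" (3x3 intrinsics, pixels), "distortion" ([k1, k2, p1, p2, k3] as OpenCV has them; the pictures are not rectified), "rvec" (rotation vector, rad) and "tvec" (3), from world to camera coordinates, as OpenCV has them; the wrist camera has in their place "T_tool_cam" (4x4, takes a point from camera to tool coordinates, whose origin is the TCP and whose axes are the flange's). Camera axes: x right, y down, z forward; pixel columns grow to the right and rows downward; lengths in m; the calibration is good to about 2 mm. A picture is of the moment at which its call begins: read the wrist's pose just before it. There is no depth.
- sign_off(): hands the job in, once; it reports no verdict.
The state is a dict: "time": time; "joint_pos": joint angles; "joint_velocities": joint speeds; "joint_efforts": joint torques, N m; "ee_pos": TCP position; "ee_rot": TCP orientation; "contact_force": force on the tool from outside, world axes, zero at the start; "torque": the same for the moment, N m; "width": finger opening in m.
Only numpy, scipy, OpenCV 4.12 (cv2) and the standard library are available. Lean on these libraries where they do the work, as an engineer would, in place of code of your own. Each camera call takes 0.05 s, during which the arm holds its last target.

## Working session

There is one attempt and no reset: what is moved stays moved. The work goes in short steps, Python scripts to look and compute and a tool call to move; the robot and the scene stay as the last step left them, time stands still between calls to the robot, and variables do not carry over. Pictures are saved under pics/ and viewed, and the job is handed in when it is done.

Besides the shell and the picture viewer there is one more tool, called after ">>>" by a JSON object that holds its "api" and its "payload", one argument or row to a line. move_arm: Moves the arm, as the interface text tells. Its arguments: {"type":"object","properties":{"steps":{"type":"array","items":{"type":"object","properties":{"fingers":{"type":"number"},"tx":{"type":"number"},"ty":{"type":"number"},"tz":{"type":"number"},"rx":{"type":"number"},"ry":{"type":"number"},"rz":{"type":"number"}}}},"squeeze":{"type":"number"}},"required":["steps"]}

```bash
mkdir -p pics; ls
cat > h.py <<'E'
import numpy as np,cv2,pickle
from station import sense,capture,sign_off
def snap(n,f):
    s=sense();c=capture(n);cv2.imwrite('pics/'+f+'.png',c['frame'][:,:,::-1]);pickle.dump((s,c),open(f+'.pkl','wb'));return s,c
def load(f): return pickle.load(open(f+'.pkl','rb'))
def ext(s,c):
    if 'rvec' in c:
        return cv2.Rodrigues(np.array(c['rvec'],float))[0],np.array(c['tvec'],float).ravel()
    T=np.eye(4);T[:3,:3]=s['ee_rot'];T[:3,3]=s['ee_pos'];M=np.linalg.inv(T@np.array(c['T_tool_cam']));return M[:3,:3],M[:3,3]
def ray(s,c,p):
    R,t=ext(s,c);u=cv2.undistortPoints(np.array(p,float).reshape(-1,1,2),np.array(c['K'],float),np.array(c['distortion'],float)).reshape(-1,2)
    d=np.c_[u,np.ones(len(u))]@R;return -R.T@t,d
def onz(s,c,p,z):
    o,d=ray(s,c,p);return o+d*((z-o[2])/d[:,2])[:,None]
def proj(s,c,P):
    R,t=ext(s,c);return cv2.projectPoints(np.array(P,float).reshape(-1,1,3),cv2.Rodrigues(R)[0],t,np.array(c['K'],float),np.array(c['distortion'],float))[0].reshape(-1,2)
def tri(l):
    A=0;b=0
    for s,c,p in l:
        o,d=ray(s,c,p);d=d[0]/np.linalg.norm(d[0]);M=np.eye(3)-np.outer(d,d);A=A+M;b=b+M@o
    return np.linalg.solve(A,b)
E
python3 - <<'E'
from h import *
for n in ['scene','top','wrist']: s,c=snap(n,n+'0')
print(s)
E
```

```text
pics
{'time': 0.1, 'joint_pos': array([-71.15346763,  26.89484904,  -2.78611838,  87.866074  ,
         1.38212328,  65.37199197,  -4.71534169]), 'joint_velocities': array([-0.04873007, -0.08589842, -0.02377153, -0.10044749,  0.04019357,
       -0.03591609,  0.13052158]), 'joint_efforts': array([ 7.40165433e-04, -5.09170210e+01, -8.10901285e-02, -2.36828756e+01,
       -6.14494155e-02,  3.44063854e-02,  5.39586176e-05]), 'ee_pos': array([0.2362228 , 0.63181099, 0.2465849 ]), 'ee_rot': array([[-9.36681564e-01,  3.50181878e-01, -5.47264221e-04],
       [ 3.50182300e-01,  9.36680123e-01, -1.64459856e-03],
       [-6.32970942e-05, -1.73210739e-03, -9.99998498e-01]]), 'contact_force': array([0.89594318, 0.19278774, 0.83127923]), 'torque': array([ 0.00118001, -0.0601033 , -0.00339212]), 'width': 0.08719157830594364}
```

View pics/scene0.png

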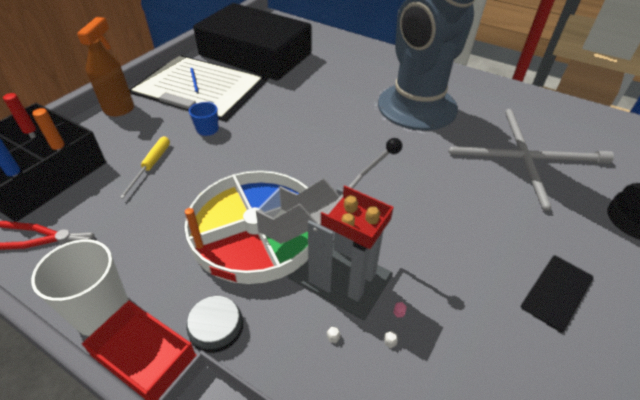

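View pics/top0.png

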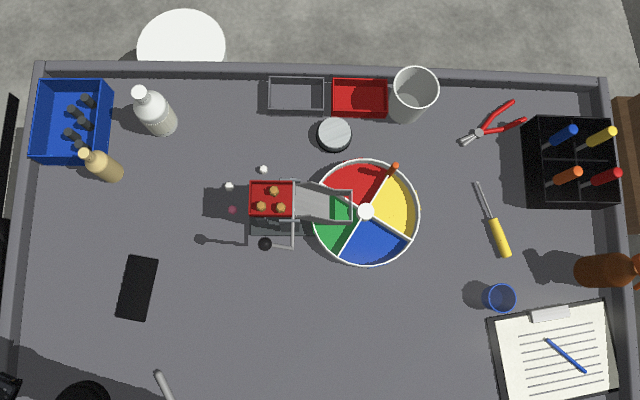

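View pics/wrist0.png

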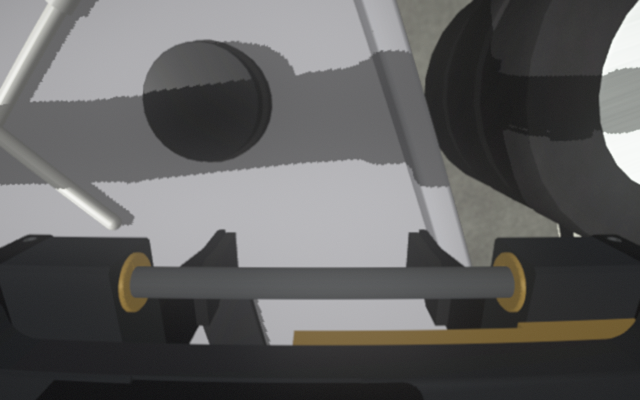

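The scene view shows the carousel with its orange peg at (190,211), the pan with three brass nuts at about (360,212) and the lever knob at (394,146). The loose white and pink nuts lie on the table at (334,335), (390,340) and (400,310). In the top view the peg is at (395,165), the hub at (366,211), the knob at (265,243) and the spout at about (345,205).

Run:
```python
from h import *
S=load('scene0');T=load('top0')
def blobs(I,lo,hi,name):
    h=cv2.cvtColor(I[1]['frame'],cv2.COLOR_RGB2HSV);m=cv2.inRange(h,lo,hi)
    n,l,st,ce=cv2.connectedComponentsWithStats(m)
    print(name,[(st[i].tolist(),ce[i].round(1).tolist()) for i in range(1,n) if st[i,4]>15])
for k,I in (('S',S),('T',T)):
    blobs(I,(6,180,100),(14,255,255),k+'orange'); blobs(I,(0,0,0),(179,120,35),k+'black')
    blobs(I,(105,150,80),(125,255,255),k+'blue')
print(onz(*T,[[366,211]],.052),onz(*S,[[252,216]],.052))
print('base',proj(*T,[[0,0,0]]))
print('knob',tri([(*S,(394,146)),(*T,(265,243.5))]))
print('pegz',onz(*S,[[190,210]],.118),onz(*T,[[396,164]],.118))
for n,l in (('top0',(220,140,440,280)),('scene0',(170,120,420,320))):
    a=cv2.imread(f'pics/{n}.png')[l[1]:l[3],l[0]:l[2]];cv2.imwrite(f'pics/{n}c.png',cv2.resize(a,None,fx=3,fy=3,interpolation=cv2.INTER_CUBIC))
```

```text
Sorange [([77, 16, 33, 33, 597], [93.2, 31.8]), ([86, 51, 7, 22, 98], [88.9, 62.9]), ([32, 108, 31, 41, 534], [47.0, 127.4]), ([187, 209, 16, 40, 253], [194.1, 227.9])]
Sblack [([194, 4, 117, 105, 5442], [253.4, 42.7]), ([403, 17, 28, 29, 429], [416.3, 32.6]), ([0, 104, 57, 54, 938], [25.7, 136.1]), ([219, 108, 17, 12, 38], [228.2, 114.7]), ([0, 111, 105, 110, 4809], [48.4, 170.3]), ([387, 140, 14, 13, 124], [393.9, 146.5]), ([608, 184, 32, 55, 1182], [626.7, 210.6]), ([354, 243, 11, 7, 35], [358.7, 246.2]), ([522, 257, 70, 75, 2341], [557.6, 294.0]), ([203, 326, 40, 27, 141], [224.9, 343.6])]
Sblue [([164, 0, 56, 33, 506], [190.6, 9.1]), ([300, 3, 10, 7, 26], [304.8, 6.5]), ([160, 13, 6, 8, 19], [161.7, 15.7]), ([165, 13, 14, 10, 60], [170.8, 17.2]), ([370, 25, 22, 13, 68], [381.7, 32.1]), ([191, 69, 6, 22, 32], [193.8, 79.0]), ([632, 98, 8, 16, 58], [636.7, 106.9]), ([189, 103, 29, 32, 708], [204.3, 117.8]), ([0, 142, 19, 34, 332], [6.8, 161.9]), ([242, 184, 36, 23, 523], [258.3, 192.6])]
Torange [([573, 166, 9, 7, 25], [576.4, 167.9])]
Tblack [([0, 93, 19, 208, 1362], [5.6, 174.8]), ([520, 116, 97, 94, 4986], [561.6, 162.2]), ([316, 126, 12, 26, 37], [319.4, 140.9]), ([581, 179, 39, 23, 641], [601.3, 192.3]), ([115, 255, 43, 67, 1256], [135.4, 286.3]), ([612, 341, 5, 21, 31], [614.6, 351.0]), ([0, 372, 22, 28, 294], [8.9, 385.9]), ([56, 380, 55, 20, 718], [83.7, 391.6]), ([608, 388, 11, 5, 31], [612.8, 390.1])]
Tblue [([27, 78, 87, 88, 5321], [67.8, 118.4]), ([568, 124, 11, 14, 97], [572.6, 129.1]), ([553, 138, 14, 8, 20], [559.4, 141.6]), ([340, 220, 67, 44, 1751], [371.4, 243.3]), ([490, 304, 22, 9, 37], [498.9, 309.5]), ([558, 348, 29, 25, 105], [572.1, 360.8])]
[[ 0.58709939 -0.09165108  0.052     ]] [[ 0.5915393  -0.09128568  0.052     ]]
base [[324.11589983 469.24425749]]
knob [0.48716558 0.1292386  0.25186547]
pegz [[ 0.68170253 -0.14744509  0.118     ]] [[ 0.6840591  -0.15108828  0.118     ]]
```

View pics/top0c.png

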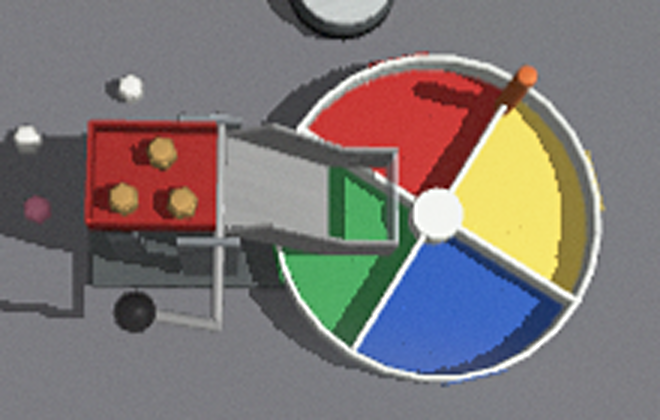

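View pics/scene0c.png

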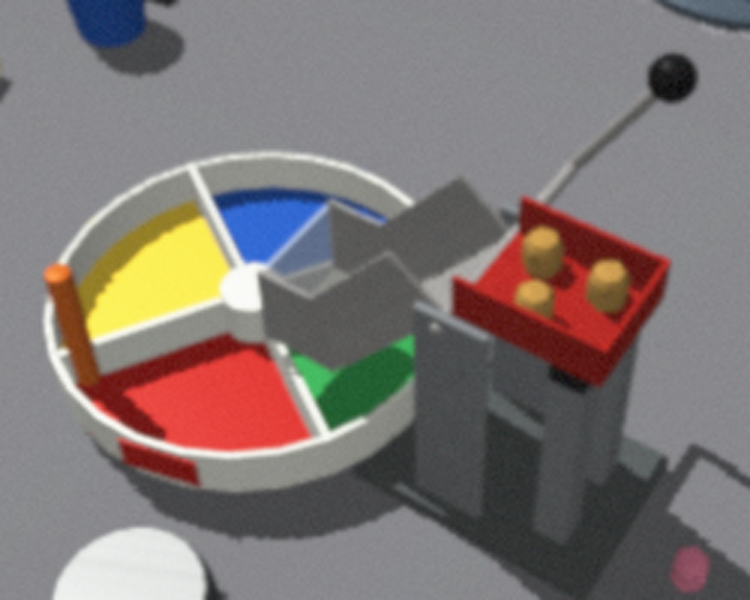

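Run:
```python
from h import *
S=load('scene0');T=load('top0')
R,t=ext(*T);print('cam',-R.T@t,R.round(3).tolist())
R,t=ext(*S);print('scam',-R.T@t)
f=lambda p:(np.array(p)/3+[220,140])-1/3
g=lambda p:(np.array(p)/3+[170,120])-1/3
# rim ellipse points top view, crop
h=cv2.cvtColor(T[1]['frame'],cv2.COLOR_RGB2HSV)
print('hub',onz(*T,[f((437,214))],.052),'scene',onz(*S,[g((250,285))],.052))
print('peg',onz(*T,[f((526,75))],.118),onz(*S,[g((57,271))],.118), tri([(*T,f((526,75))),(*S,g((57,271)))]))
print('pan corners free', [tri([(*T,f(a)),(*S,g(b))]).round(4).tolist() for a,b in (((90,122),(603,352)),((90,230),(668,264)))])
print('pan hinge', [tri([(*T,f(a)),(*S,g(b))]).round(4).tolist() for a,b in (((218,122),(455,283)),((220,230),(525,203)))])
print('chute spout top corners',[tri([(*T,f(a)),(*S,g(b))]).round(4).tolist() for a,b in (((397,150),(262,272)),((397,245),(332,205)))])
for z in(.066,.09,.1): print(z,onz(*T,[f((397,150)),f((397,245)),f((330,165)),f((330,240))],z).round(3).tolist())
# divider ends on rim at z=.05
for n,p in (('yb',(575,298)),('bg',(355,349)),('rg',(300,131)),('ry',(505,103))): print(n,onz(*T,[f(p)],.05))
```

```text
cam [0.40176655 0.06968725 1.10204267] [[0.009, -0.999, 0.042], [-0.981, -0.017, -0.191], [0.192, -0.04, -0.981]]
scam [0.99942656 0.31553396 0.68397166]
hub [[ 0.58707454 -0.09007591  0.052     ]] scene [[ 0.58779467 -0.09183626  0.052     ]]
peg [[ 0.68244795 -0.14876138  0.118     ]] [[ 0.68295532 -0.1493686   0.118     ]] [ 0.68273153 -0.14911062  0.1178425 ]
pan corners free [[0.6217, 0.1672, 0.1934], [0.5482, 0.1657, 0.188]]
pan hinge [[0.6227, 0.0821, 0.1923], [0.5491, 0.0797, 0.1867]]
chute spout top corners [[0.6215, -0.0493, 0.1209], [0.5518, -0.0498, 0.1173]]
0.066 [[0.635, -0.057, 0.066], [0.56, -0.057, 0.066], [0.622, -0.005, 0.066], [0.563, -0.005, 0.066]]
0.09 [[0.629, -0.054, 0.09], [0.556, -0.054, 0.09], [0.617, -0.003, 0.09], [0.559, -0.004, 0.09]]
0.1 [[0.627, -0.053, 0.1], [0.555, -0.053, 0.1], [0.615, -0.003, 0.1], [0.558, -0.003, 0.1]]
yb [[ 0.52262562 -0.19812046  0.05      ]]
bg [[ 0.48132363 -0.02591838  0.05      ]]
rg [[0.65212312 0.01751879 0.05      ]]
ry [[ 0.67826761 -0.14624226  0.05      ]]
```

Candidates: the brass nuts sit in the pan at top (274,191), (261,206) and (281,207). The white (263,169), (229,186) and pink (232,210) ones lie on the table and are look-alikes, to be left alone. The only upright orange peg on the carousel is at (395,165), and the crop confirms it sits on the yellow/red divider.

Hub is at (0.587,-0.091), with the peg at -31.4° and the chute axis at about 90.6°. The peg therefore has to go to about -134.4°, which is 103° clockwise. Moving over now.

>>> {"api": "move_arm", "payload": {
  "steps": [
    {"tz": 5},
    {"tx": 1,"ty": -2,"tz": 5},
    {"tx": 3.2,"ty": -5.3},
    {"tx": 3.2,"ty": -5.3},
    {"tx": 3.2,"ty": -5.3},
    {"tx": 3.2,"ty": -5.3},
    {"tx": 3.2,"ty": -5.3},
    {"tx": 3.2,"ty": -5.3}
  ]
}}

```text
invalid input at $.steps[0]: expected keys fingers, tx, ty, tz, rx, ry, rz
```

>>> {"api": "move_arm", "payload": {
  "steps": [
    {"tx": 3.2,"ty": -5.3},
    {"tx": 3.2,"ty": -5.3},
    {"tx": 3.2,"ty": -5.3},
    {"tx": 3.2,"ty": -5.3},
    {"tx": 3.2,"ty": -5.3},
    {"tx": 3.2,"ty": -5.3},
    {"tx": 3.2,"ty": -5.3},
    {}
  ]
}}

```text
invalid input at $.steps[0]: expected keys fingers, tx, ty, tz, rx, ry, rz
```

>>> {"api": "move_arm", "payload": {
  "steps": [
    {"fingers": 8.7,"tx": 0,"ty": 0,"tz": 5,"rx": 0,"ry": 0,"rz": 0},
    {"fingers": 8.7,"tx": 1,"ty": -2,"tz": 5,"rx": 0,"ry": 0,"rz": 0},
    {"fingers": 8.7,"tx": 3.2,"ty": -5.3,"tz": 0,"rx": 0,"ry": 0,"rz": 0},
    {"fingers": 8.7,"tx": 3.2,"ty": -5.3,"tz": 0,"rx": 0,"ry": 0,"rz": 0},
    {"fingers": 8.7,"tx": 3.2,"ty": -5.3,"tz": 0,"rx": 0,"ry": 0,"rz": 0},
    {"fingers": 8.7,"tx": 3.2,"ty": -5.3,"tz": 0,"rx": 0,"ry": 0,"rz": 0},
    {"fingers": 8.7,"tx": 3.2,"ty": -5.3,"tz": 0,"rx": 0,"ry": 0,"rz": 0},
    {"fingers": 8.7,"tx": 3.2,"ty": -5.3,"tz": 0,"rx": 0,"ry": 0,"rz": 0}
  ]
}}

```text
time: 1.15
ee_pos: [0.439, 0.2923, 0.3475]
ee_rot: [[-0.937, 0.35, 0.0], [0.35, 0.937, 0.0], [0.0, 0.0, -1.0]]
contact_force: [0.3, 0.5, 0.3]
width: 0.087
```

>>> {"api": "move_arm", "payload": {
  "steps": [
    {"fingers": 8.7,"tx": 3.1,"ty": -5.4,"tz": 0,"rx": 0,"ry": 0,"rz": 0},
    {"fingers": 8.7,"tx": 3.1,"ty": -5.4,"tz": 0,"rx": 0,"ry": 0,"rz": 0},
    {"fingers": 8.7,"tx": 3.1,"ty": -5.4,"tz": 0,"rx": 0,"ry": 0,"rz": 0},
    {"fingers": 8.7,"tx": 3.1,"ty": -5.4,"tz": 0,"rx": 0,"ry": 0,"rz": 0},
    {"fingers": 8.7,"tx": 3.1,"ty": -5.4,"tz": 0,"rx": 0,"ry": 0,"rz": 0},
    {"fingers": 8.7,"tx": 3.1,"ty": -5.4,"tz": 0,"rx": 0,"ry": 0,"rz": 0},
    {"fingers": 8.7,"tx": 3.1,"ty": -5.4,"tz": 0,"rx": 0,"ry": 0,"rz": 0},
    {"fingers": 8.7,"tx": 2.7,"ty": -5.4,"tz": -1,"rx": 0,"ry": 0,"rz": 0}
  ]
}}

```text
time: 2.15
ee_pos: [0.6836, -0.1392, 0.3379]
ee_rot: [[-0.937, 0.349, 0.001], [0.349, 0.937, 0.0], [-0.001, 0.001, -1.0]]
contact_force: [0.8, 0.3, 0.0]
width: 0.0864
```

>>> {"api": "move_arm", "payload": {
  "steps": [
    {"fingers": 8.7,"tx": 0,"ty": -1,"tz": -6,"rx": 0,"ry": 0,"rz": 0},
    {"fingers": 8.7,"tx": 0,"ty": 0,"tz": -3,"rx": 0,"ry": 0,"rz": 0},
    {"fingers": 8.7,"tx": 0,"ty": 0,"tz": 0,"rx": 0,"ry": 0,"rz": 0}
  ]
}}

```text
time: 2.52
ee_pos: [0.6808, -0.1472, 0.2442]
ee_rot: [[-0.937, 0.35, -0.007], [0.35, 0.937, 0.001], [0.007, -0.001, -1.0]]
contact_force: [0.2, -0.2, 0.7]
width: 0.0871
```

Run:
```python
from h import *
s,c=snap('wrist','w1');snap('top','t1');print(sense()['ee_pos'],s['joint_pos'].round(0)); print(np.round(c['T_tool_cam'],3))
print(proj(s,c,[[.6827,-.1491,.118]]))
a=cv2.imread('pics/w1.png');b=cv2.imread('pics/t1.png');cv2.imwrite('pics/j1.png',cv2.resize(np.vstack([a[:],b[100:300]]),(640,600)))
```

```text
[ 0.683004   -0.14752035  0.24868688] [ -6.  30.  22.  86. -12.  67.  88.]
[[ 0.    -0.963 -0.27   0.074]
 [ 1.    -0.     0.001  0.   ]
 [-0.001 -0.27   0.963 -0.139]
 [ 0.     0.     0.     1.   ]]
[[320.2263598  199.59312837]]
```

View pics/j1.png

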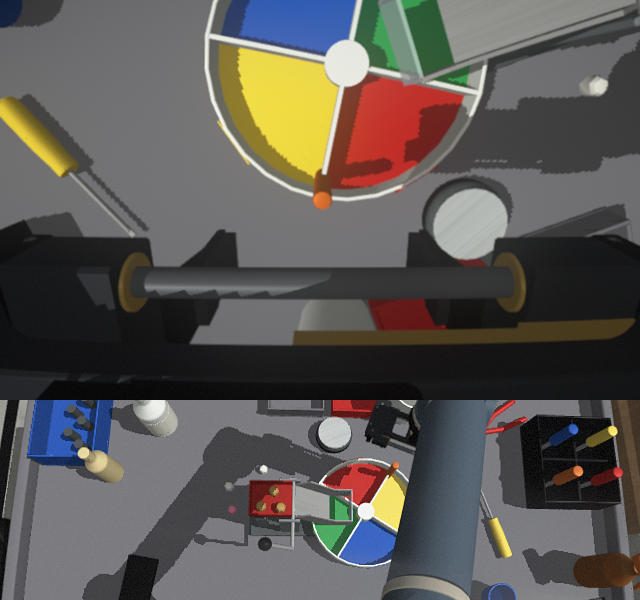

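The peg top is at (322,199) in the wrist picture, against a prediction of (320,200), so the position holds. Descending to grip it.

>>> {"api": "move_arm", "payload": {
  "squeeze": 4,
  "steps": [
    {"fingers": 8.7,"tx": 0,"ty": -0.1,"tz": -5,"rx": 0,"ry": 0,"rz": 0},
    {"fingers": 8.7,"tx": 0,"ty": 0,"tz": -5,"rx": 0,"ry": 0,"rz": 0},
    {"fingers": 8.7,"tx": 0,"ty": 0,"tz": -4.2,"rx": 0,"ry": 0,"rz": 0},
    {"fingers": 8.7,"tx": 0,"ty": 0,"tz": 0,"rx": 0,"ry": 0,"rz": 0},
    {"fingers": 1,"tx": 0,"ty": 0,"tz": 0,"rx": 0,"ry": 0,"rz": 0},
    {"fingers": 1,"tx": 0,"ty": 0,"tz": 0,"rx": 0,"ry": 0,"rz": 0},
    {"fingers": 1,"tx": 0,"ty": 0,"tz": 0,"rx": 0,"ry": 0,"rz": 0},
    {"fingers": 1,"tx": 0,"ty": 0,"tz": 0,"rx": 0,"ry": 0,"rz": 0}
  ]
}}

```text
time: 3.62
ee_pos: [0.6827, -0.1488, 0.1064]
ee_rot: [[-0.937, 0.35, 0.001], [0.35, 0.937, -0.0], [-0.001, 0.0, -1.0]]
contact_force: [0.7, 0.9, 0.1]
width: 0.0548
```

Run:
```python
from h import *
s=sense();print(s['ee_pos'],s['width'],s['contact_force'])
h=np.array([.5873,-.0908]);r=.112
p0=h+r*np.array([np.cos(np.radians(-31.4)),np.sin(np.radians(-31.4))]);print(p0)
for a in np.linspace(-31.4,-134.4,17)[1:]:
    p=h+r*np.array([np.cos(np.radians(a)),np.sin(np.radians(a))]);print((100*(p-p0)).round(2));p0=p
print(p)
```

```text
[ 0.68267501 -0.14878869  0.10643829] 0.05479810977156614 [0.68418869 0.87327105 0.08224518]
[ 0.68289769 -0.14915308]
[-0.71 -1.04]
[-0.83 -0.95]
[-0.93 -0.85]
[-1.02 -0.74]
[-1.09 -0.62]
[-1.16 -0.5 ]
[-1.2  -0.36]
[-1.24 -0.23]
[-1.25 -0.09]
[-1.26  0.06]
[-1.24  0.2 ]
[-1.21  0.33]
[-1.17  0.47]
[-1.11  0.6 ]
[-1.03  0.72]
[-0.95  0.83]
[ 0.50893771 -0.17082094]
```

>>> {"api": "move_arm", "payload": {
  "squeeze": 4,
  "steps": [
    {"fingers": 1,"tx": 0,"ty": 0,"tz": 0,"rx": 0,"ry": 0,"rz": 0},
    {"fingers": 1,"tx": 0,"ty": 0,"tz": 0,"rx": 0,"ry": 0,"rz": 0},
    {"fingers": 1,"tx": 0,"ty": 0,"tz": 0,"rx": 0,"ry": 0,"rz": 0},
    {"fingers": 1,"tx": 0,"ty": 0,"tz": 0,"rx": 0,"ry": 0,"rz": 0},
    {"fingers": 1,"tx": 0,"ty": 0,"tz": 0,"rx": 0,"ry": 0,"rz": 0},
    {"fingers": 1,"tx": 0,"ty": 0,"tz": 0,"rx": 0,"ry": 0,"rz": 0},
    {"fingers": 1,"tx": 0,"ty": 0,"tz": 0,"rx": 0,"ry": 0,"rz": 0}
  ]
}}

```text
time: 4.5
ee_pos: [0.6823, -0.1486, 0.1055]
ee_rot: [[-0.937, 0.35, -0.0], [0.35, 0.937, 0.0], [0.0, 0.0, -1.0]]
contact_force: [0.2, 0.9, -0.7]
width: 0.0158
```

The peg is gripped, with the opening at 15.8 mm. Leading it round the arc.

>>> {"api": "move_arm", "payload": {
  "steps": [
    {"fingers": 1,"tx": -0.7,"ty": -1.05,"tz": 0,"rx": 0,"ry": 0,"rz": 0},
    {"fingers": 1,"tx": -0.83,"ty": -0.95,"tz": 0,"rx": 0,"ry": 0,"rz": 0},
    {"fingers": 1,"tx": -0.93,"ty": -0.85,"tz": 0,"rx": 0,"ry": 0,"rz": 0},
    {"fingers": 1,"tx": -1.02,"ty": -0.74,"tz": 0,"rx": 0,"ry": 0,"rz": 0},
    {"fingers": 1,"tx": -1.09,"ty": -0.62,"tz": 0,"rx": 0,"ry": 0,"rz": 0},
    {"fingers": 1,"tx": -1.16,"ty": -0.5,"tz": 0,"rx": 0,"ry": 0,"rz": 0},
    {"fingers": 1,"tx": -1.2,"ty": -0.36,"tz": 0,"rx": 0,"ry": 0,"rz": 0},
    {"fingers": 1,"tx": -1.24,"ty": -0.23,"tz": 0,"rx": 0,"ry": 0,"rz": 0}
  ]
}}

```text
time: 5.5
ee_pos: [0.5999, -0.2018, 0.1057]
ee_rot: [[-0.937, 0.35, 0.0], [0.35, 0.937, 0.0], [-0.0, 0.0, -1.0]]
contact_force: [1.6, 2.3, 0.6]
width: 0.0156
```

>>> {"api": "move_arm", "payload": {
  "steps": [
    {"fingers": 1,"tx": -1.25,"ty": -0.09,"tz": 0,"rx": 0,"ry": 0,"rz": 0},
    {"fingers": 1,"tx": -1.26,"ty": 0.06,"tz": 0,"rx": 0,"ry": 0,"rz": 0},
    {"fingers": 1,"tx": -1.24,"ty": 0.2,"tz": 0,"rx": 0,"ry": 0,"rz": 0},
    {"fingers": 1,"tx": -1.21,"ty": 0.33,"tz": 0,"rx": 0,"ry": 0,"rz": 0},
    {"fingers": 1,"tx": -1.17,"ty": 0.47,"tz": 0,"rx": 0,"ry": 0,"rz": 0},
    {"fingers": 1,"tx": -1.11,"ty": 0.6,"tz": 0,"rx": 0,"ry": 0,"rz": 0},
    {"fingers": 1,"tx": -1.03,"ty": 0.72,"tz": 0,"rx": 0,"ry": 0,"rz": 0},
    {"fingers": 1,"tx": -0.95,"ty": 0.83,"tz": 0,"rx": 0,"ry": 0,"rz": 0}
  ]
}}

```text
time: 6.5
ee_pos: [0.5106, -0.1682, 0.1058]
ee_rot: [[-0.937, 0.349, 0.006], [0.349, 0.937, 0.001], [-0.005, 0.003, -1.0]]
contact_force: [8.7, 5.3, -5.6]
width: 0.0233
```

>>> {"api": "move_arm", "payload": {
  "steps": [
    {"fingers": 1,"tx": 0,"ty": 0,"tz": 0,"rx": 0,"ry": 0,"rz": 0},
    {"fingers": 1,"tx": 0,"ty": 0,"tz": 0,"rx": 0,"ry": 0,"rz": 0}
  ]
}}

```text
time: 6.75
ee_pos: [0.5105, -0.1681, 0.1058]
ee_rot: [[-0.937, 0.348, 0.004], [0.348, 0.937, 0.002], [-0.004, 0.003, -1.0]]
contact_force: [6.6, 5.7, -4.1]
width: 0.023
```

Run:
```python
from h import *
for n in ['scene','top','wrist']: s,c=snap(n,n+'2')
print(s['ee_pos'],s['contact_force'])
for n,l in (('top2',(220,140,440,280)),('scene2',(170,120,420,320))):
    a=cv2.imread(f'pics/{n}.png')[l[1]:l[3],l[0]:l[2]];cv2.imwrite(f'pics/{n}c.png',cv2.resize(a,None,fx=3,fy=3,interpolation=cv2.INTER_CUBIC))
```

```text
[ 0.51054392 -0.16821395  0.1057858 ] [ 7.77762881  5.80426049 -4.51382496]
```

View pics/top2c.png

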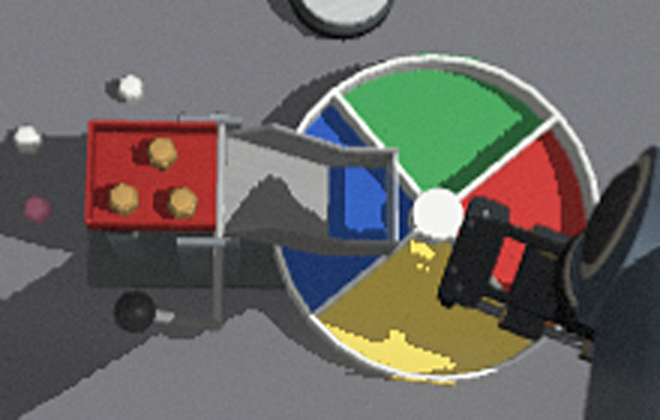

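View pics/scene2c.png

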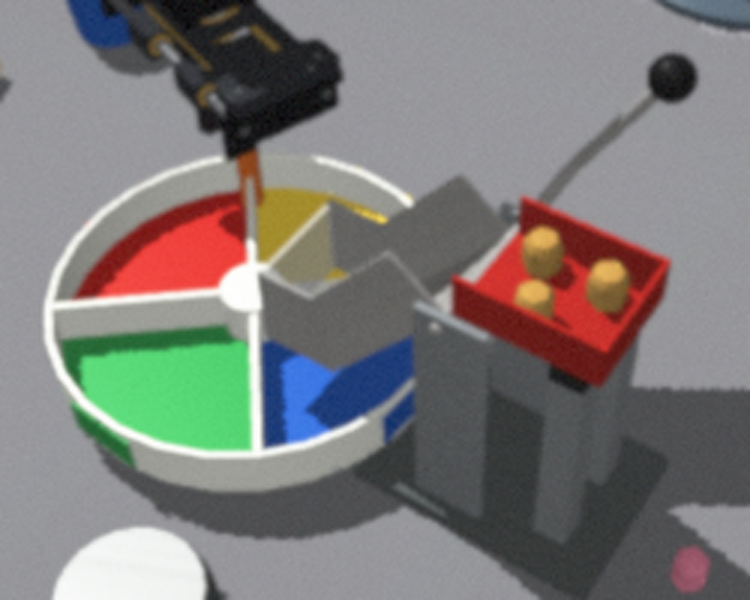

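View pics/wrist2.png

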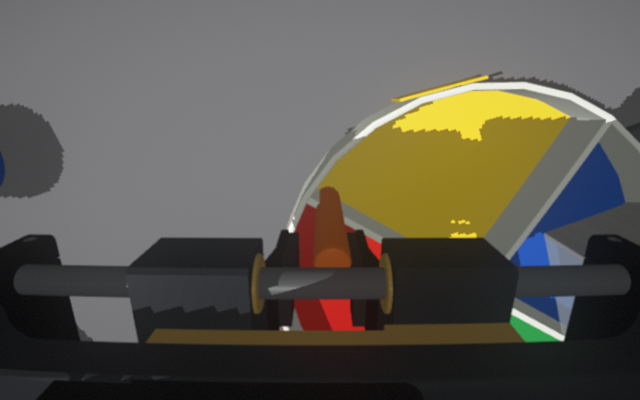

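```bash
python3 - <<'E'
from h import *
T=load('top2');S=load('scene2')
f=lambda p:(np.array(p)/3+[220,140])-1/3
g=lambda p:(np.array(p)/3+[170,120])-1/3
h=np.array([.5873,-.0908])
for n,p,o in (('rg',(556,119),270),('gb',(337,97),0),('by',(316,318),90)):
    q=onz(*T,[f(p)],.05)[0];d=q[:2]-h;print(n,q,np.hypot(*d),(np.degrees(np.arctan2(d[1],d[0]))-o)%360)
for n,p,o in (('rg',(52,305),270),('gb',(256,447),0)):
    q=onz(*S,[g(p)],.05)[0];d=q[:2]-h;print(n,q,np.hypot(*d),(np.degrees(np.arctan2(d[1],d[0]))-o)%360)
T=load('top0')
for n,p,o in (('yb',(575,298),90),('bg',(355,349),0),('rg',(300,131),270),('ry',(505,103),180)):
    q=onz(*T,[f(p)],.05)[0];d=q[:2]-h;print(n,np.hypot(*d),(np.degrees(np.arctan2(d[1],d[0]))-o)%360)
print(proj(*load('wrist2'),[[.5089,-.1708,.118],[.5089,-.1708,.05]]))
E
python3 -c "
import cv2
a=cv2.imread('pics/wrist2.png')[160:360,180:460];cv2.imwrite('pics/w2c.png',cv2.resize(a,None,fx=2.8,fy=2.8,interpolation=cv2.INTER_CUBIC))"
```

```text
rg [ 0.66596143 -0.18718137  0.05      ] 0.124406552675628 39.21952357414273
gb [ 0.68039393 -0.01168205  0.05      ] 0.12217254209776723 40.36029004395539
by [0.50476514 0.00416127 0.05      ] 0.12581592192044172 40.99528601762432
rg [ 0.66793845 -0.18709231  0.05      ] 0.12559764558037131 39.943951282888406
gb [ 0.68319897 -0.01146697  0.05      ] 0.12446020372941505 39.599469051735504
yb 0.12530146260725097 148.92563258023858
bg 0.12426027261442586 148.5238958686151
rg 0.1262338952189828 149.10169047668867
ry 0.10653144898673522 148.6388374042201
[[314.19599322 285.11816131]
 [316.1617881  225.93865922]]
```

View pics/w2c.png

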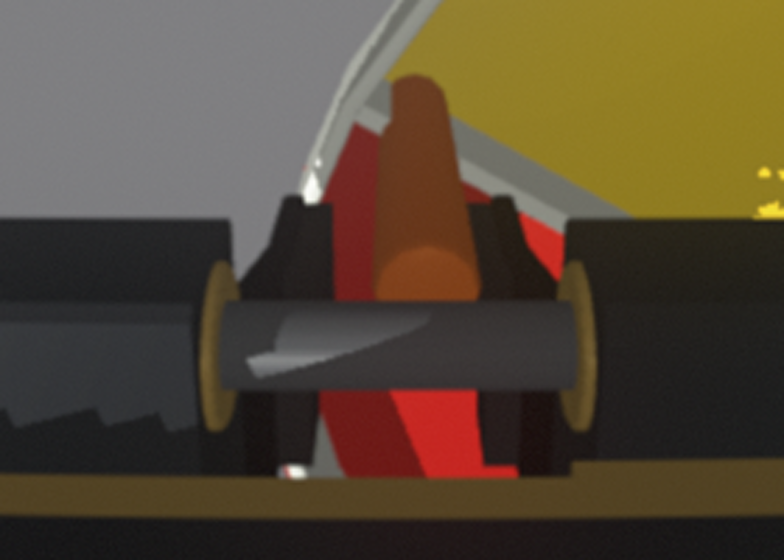

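The dividers show the carousel at about 40.0° frame angle, against a target of about 45.6°. The peg squeezed forward to the pad edge and overshot by about 5.6°. I'll open, turn the jaws so they close tangentially, and regrip centred.

>>> {"api": "move_arm", "payload": {
  "steps": [
    {"fingers": 8.7,"tx": 0,"ty": 0,"tz": 0,"rx": 0,"ry": 0,"rz": 0},
    {"fingers": 8.7,"tx": 0,"ty": 0,"tz": 0,"rx": 0,"ry": 0,"rz": 0},
    {"fingers": 8.7,"tx": -0.3,"ty": 0.1,"tz": 0,"rx": 0,"ry": 0,"rz": 0},
    {"fingers": 8.7,"tx": -0.3,"ty": 0.2,"tz": 0,"rx": 0,"ry": 0,"rz": 0},
    {"fingers": 8.7,"tx": 0,"ty": 0,"tz": 0,"rx": 0,"ry": 0,"rz": -10},
    {"fingers": 8.7,"tx": 0,"ty": 0,"tz": 0,"rx": 0,"ry": 0,"rz": -10.4},
    {"fingers": 8.7,"tx": 0,"ty": 0,"tz": 0,"rx": 0,"ry": 0,"rz": -10.4},
    {"fingers": 8.7,"tx": 0,"ty": 0,"tz": 0,"rx": 0,"ry": 0,"rz": -10.4}
  ]
}}

```text
time: 7.9
ee_pos: [0.5019, -0.1676, 0.1056]
ee_rot: [[-0.469, 0.883, -0.0], [0.883, 0.469, 0.0], [0.0, -0.0, -1.0]]
contact_force: [-0.3, 0.5, -0.6]
width: 0.0855
```

>>> {"api": "move_arm", "payload": {
  "steps": [
    {"fingers": 8.7,"tx": 0,"ty": 0,"tz": 0,"rx": 0,"ry": 0,"rz": -10.4},
    {"fingers": 8.7,"tx": 0,"ty": 0,"tz": 0,"rx": 0,"ry": 0,"rz": -10.4},
    {"fingers": 8.7,"tx": 0,"ty": 0,"tz": 0,"rx": 0,"ry": 0,"rz": -10.4},
    {"fingers": 8.7,"tx": 0,"ty": 0,"tz": 0,"rx": 0,"ry": 0,"rz": -10.4},
    {"fingers": 8.7,"tx": 0,"ty": 0,"tz": 0,"rx": 0,"ry": 0,"rz": -10.4},
    {"fingers": 8.7,"tx": 0,"ty": 0,"tz": 0,"rx": 0,"ry": 0,"rz": -10.4},
    {"fingers": 8.7,"tx": 0,"ty": 0,"tz": 0,"rx": 0,"ry": 0,"rz": -10.4},
    {"fingers": 8.7,"tx": 0,"ty": 0,"tz": 0,"rx": 0,"ry": 0,"rz": 0}
  ]
}}

```text
time: 8.9
ee_pos: [0.502, -0.1674, 0.1053]
ee_rot: [[0.699, 0.715, -0.001], [0.715, -0.699, -0.001], [-0.001, -0.0, -1.0]]
contact_force: [0.4, 0.2, -0.7]
width: 0.087
```

Run:
```python
from h import *
for n in ['scene','top','wrist']: s,c=snap(n,n+'3')
print(s['ee_pos'],s['contact_force'],s['joint_pos'].round(0))
for n,l in (('top3',(220,140,440,280)),('scene3',(170,120,420,320))):
    a=cv2.imread(f'pics/{n}.png')[l[1]:l[3],l[0]:l[2]];cv2.imwrite(f'pics/{n}c.png',cv2.resize(a,None,fx=3,fy=3,interpolation=cv2.INTER_CUBIC))
```

```text
[ 0.50220697 -0.16741151  0.1055102 ] [ 0.20314137 -0.03489988 -0.67253121] [-24.  32.  51. 117. -34.  47.   3.]
```

View pics/wrist3.png

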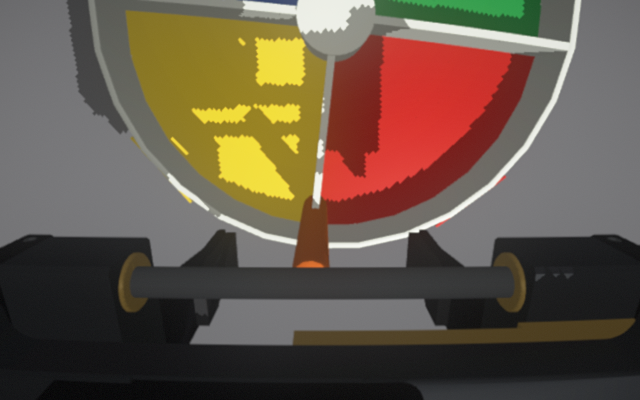

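View pics/scene3c.png

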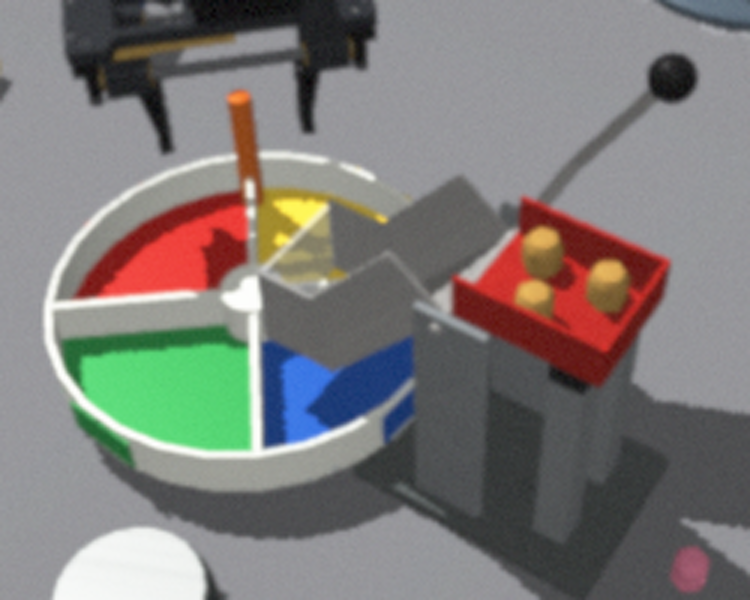

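The wrist view shows the peg at (312,268) between the open fingers (220 to 420), on the yellow/red divider. Checking the peg position from the scene view at (238,97) in the crop.

Run:
```python
from h import *
S=load('scene3');g=lambda p:(np.array(p)/3+[170,120])-1/3
h=np.array([.5873,-.0908])
for I,p in ((S,g((238,97))),(load('wrist3'),(311,270))):
    q=onz(*I,[p],.118)[0];d=q[:2]-h;print(q,np.hypot(*d),np.degrees(np.arctan2(d[1],d[0]))%360-180)
s=S[0];e=np.array(s['ee_rot']);print(e.T@(q-s['ee_pos']))
```

```text
[ 0.50366011 -0.16078047  0.118     ] 0.10905455945364861 39.91880850281942
[ 0.50432609 -0.15885231  0.118     ] 0.10731163077325256 39.35741005247792
[ 0.00772168 -0.00432365 -0.0126575 ]
```

>>> {"api": "move_arm", "payload": {
  "squeeze": 6,
  "steps": [
    {"fingers": 8.7,"tx": 0.7,"ty": -0.35,"tz": 0,"rx": 0,"ry": 0,"rz": 0},
    {"fingers": 1,"tx": 0,"ty": 0,"tz": 0,"rx": 0,"ry": 0,"rz": 0},
    {"fingers": 1,"tx": 0,"ty": 0,"tz": 0,"rx": 0,"ry": 0,"rz": 0},
    {"fingers": 1,"tx": 0,"ty": 0,"tz": 0,"rx": 0,"ry": 0,"rz": 0},
    {"fingers": 1,"tx": 0,"ty": 0,"tz": 0,"rx": 0,"ry": 0,"rz": 0},
    {"fingers": 1,"tx": 0,"ty": 0,"tz": 0,"rx": 0,"ry": 0,"rz": 0},
    {"fingers": 1,"tx": 0,"ty": 0,"tz": 0,"rx": 0,"ry": 0,"rz": 0},
    {"fingers": 1,"tx": 0,"ty": 0,"tz": 0,"rx": 0,"ry": 0,"rz": 0}
  ]
}}

```text
time: 10.05
ee_pos: [0.5091, -0.1709, 0.1055]
ee_rot: [[0.701, 0.713, -0.001], [0.713, -0.701, 0.0], [-0.0, -0.001, -1.0]]
contact_force: [0.0, 0.1, -0.4]
width: 0.025
```

>>> {"api": "move_arm", "payload": {
  "steps": [
    {"fingers": 1,"tx": 0,"ty": 0,"tz": 0,"rx": 0,"ry": 0,"rz": 0},
    {"fingers": 1,"tx": 0,"ty": 0,"tz": 0,"rx": 0,"ry": 0,"rz": 0},
    {"fingers": 1,"tx": 0,"ty": 0,"tz": 0,"rx": 0,"ry": 0,"rz": 0},
    {"fingers": 1,"tx": 0,"ty": 0,"tz": 0,"rx": 0,"ry": 0,"rz": 0},
    {"fingers": 1,"tx": 0,"ty": 0,"tz": 0,"rx": 0,"ry": 0,"rz": 0},
    {"fingers": 1,"tx": 0,"ty": 0,"tz": 0,"rx": 0,"ry": 0,"rz": 0}
  ]
}}

```text
time: 10.8
ee_pos: [0.5093, -0.1711, 0.1055]
ee_rot: [[0.701, 0.713, -0.0], [0.713, -0.701, -0.0], [-0.0, -0.0, -1.0]]
contact_force: [-0.5, -0.6, -0.9]
width: 0.0157
```

Run:
```python
from h import *
for n in ['scene','top']: s,c=snap(n,n+'4')
print(s['ee_pos'],s['contact_force'],s['width'])
for n,l in (('top4',(220,140,440,280)),('scene4',(170,120,420,320))):
    a=cv2.imread(f'pics/{n}.png')[l[1]:l[3],l[0]:l[2]];cv2.imwrite(f'pics/{n}c.png',cv2.resize(a,None,fx=3,fy=3,interpolation=cv2.INTER_CUBIC))
```

```text
[ 0.50933646 -0.17104629  0.10550548] [-1.18879104 -1.40024561 -2.17914331] 0.015760260385221596
```

View pics/top4c.png

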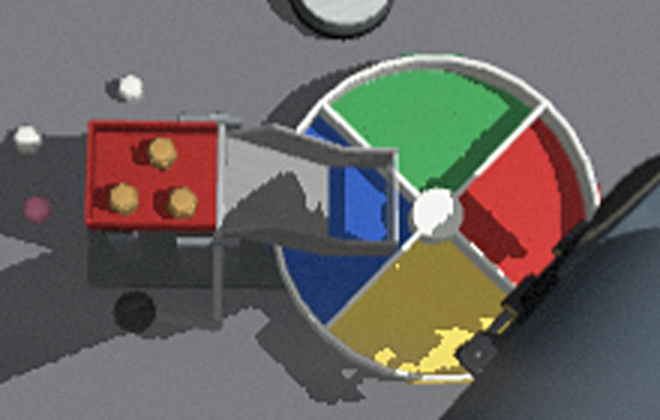

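View pics/scene4c.png

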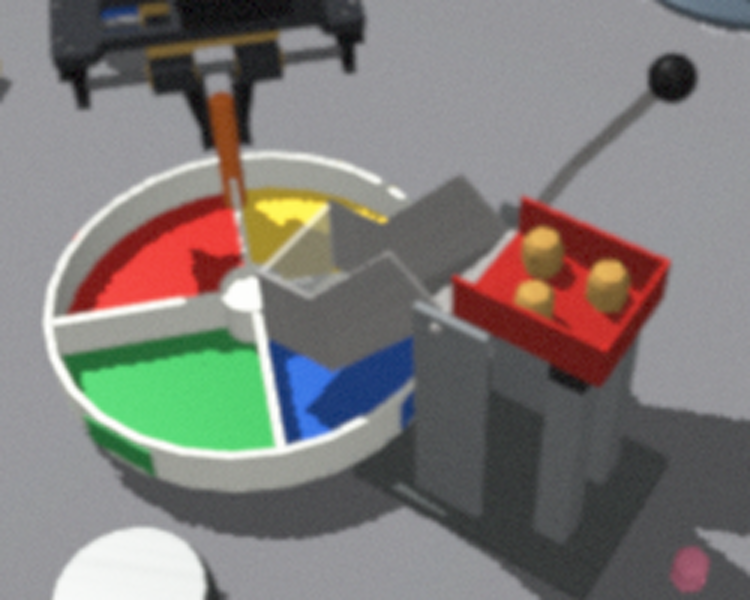

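Blue is now under the spout. Gripped divider ends in the top crop are (327,106), (544,103) and (330,325).

Run:
```python
from h import *
T=load('top4');S=load('scene4')
f=lambda p:(np.array(p)/3+[220,140])-1/3
g=lambda p:(np.array(p)/3+[170,120])-1/3
h=np.array([.5873,-.0908])
for I,F,L in ((T,f,(('rg',(544,103),270),('gb',(327,106),0),('by',(330,325),90))),(S,g,(('rg',(52,322),270),('gb',(281,444),0)))):
  for n,p,o in L:
    q=onz(*I,[F(p)],.05)[0];d=q[:2]-h;print(n,q.round(4),np.hypot(*d).round(4),(np.degrees(np.arctan2(d[1],d[0]))-o)%360)
# spout: lower/upper edges in top: rear lip, side walls
for p in ((398,150),(398,247),(332,152),(332,242)): print(onz(*T,[f(p)],.1).round(4))
```

```text
rg [ 0.6789 -0.1778  0.05  ] 0.1264 46.478109269298045
gb [ 0.6729 -0.0038  0.05  ] 0.1221 45.490333960742085
by [ 0.4995 -0.0066  0.05  ] 0.1216 46.2097273606243
rg [ 0.6782 -0.177   0.05  ] 0.1253 46.50234177416428
gb [ 0.6737 -0.0007  0.05  ] 0.1249 46.21095334439462
[[ 0.627  -0.0538  0.1   ]]
[[ 0.5533 -0.0534  0.1   ]]
[[ 0.6245 -0.0041  0.1   ]]
[[ 0.5563 -0.0043  0.1   ]]
```

The carousel is at 46.2° against a target of 45.6–46, which is within measurement error. Releasing and going up, then turning the jaws along y and moving to the lever.

>>> {"api": "move_arm", "payload": {
  "steps": [
    {"fingers": 6,"tx": 0,"ty": 0,"tz": 0,"rx": 0,"ry": 0,"rz": 0},
    {"fingers": 6,"tx": 0,"ty": 0,"tz": 0,"rx": 0,"ry": 0,"rz": 0},
    {"fingers": 6,"tx": 0,"ty": 0,"tz": 0,"rx": 0,"ry": 0,"rz": 0},
    {"fingers": 6,"tx": 0,"ty": 0,"tz": 0,"rx": 0,"ry": 0,"rz": 0},
    {"fingers": 6,"tx": 0,"ty": 0,"tz": 5,"rx": 0,"ry": 0,"rz": 0},
    {"fingers": 6,"tx": 0,"ty": 0,"tz": 6,"rx": 0,"ry": 0,"rz": 0},
    {"fingers": 0,"tx": 0,"ty": 0,"tz": 6,"rx": 0,"ry": 0,"rz": 0},
    {"fingers": 0,"tx": 0,"ty": 0,"tz": 6,"rx": 0,"ry": 0,"rz": 0}
  ]
}}

```text
time: 11.9
ee_pos: [0.5091, -0.171, 0.3375]
ee_rot: [[0.701, 0.713, 0.0], [0.713, -0.701, 0.0], [0.0, -0.0, -1.0]]
contact_force: [1.7, 0.9, -0.9]
width: 0.047
```

Run:
```python
from h import *
for n in ['scene','top']: s,c=snap(n,n+'5')
print(s['ee_pos'],s['contact_force'],s['width'])
for n,l in (('top5',(220,140,440,280)),('scene5',(170,120,420,320))):
    a=cv2.imread(f'pics/{n}.png')[l[1]:l[3],l[0]:l[2]];cv2.imwrite(f'pics/{n}c.png',cv2.resize(a,None,fx=3,fy=3,interpolation=cv2.INTER_CUBIC))
```

```text
[ 0.51251534 -0.17374115  0.34498275] [ 2.98173288 -2.22309762  4.2203151 ] 0.0430601227733714
```

View pics/scene5c.png

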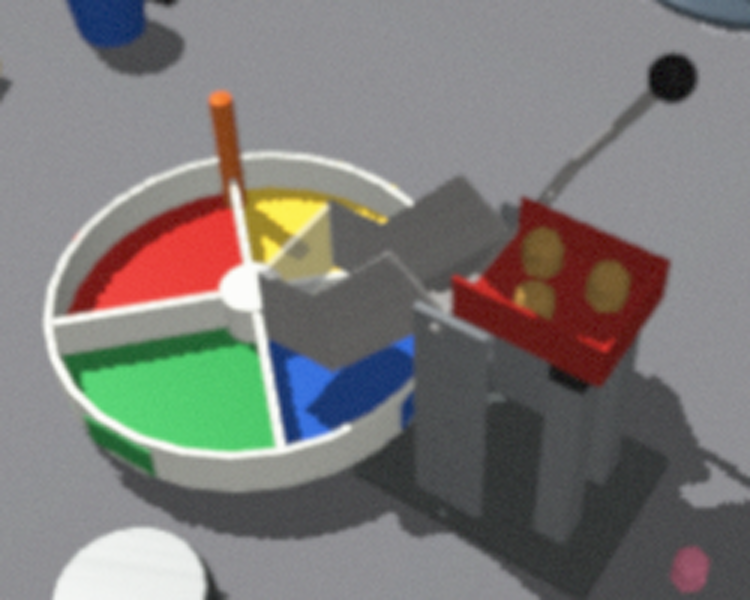

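The carousel is unchanged after release, with the peg at (221,98) in the crop. Going over to the lever.

>>> {"api": "move_arm", "payload": {
  "steps": [
    {"fingers": 0,"tx": -0.28,"ty": 4.5,"tz": 0,"rx": 0,"ry": 0,"rz": -5.7},
    {"fingers": 0,"tx": -0.28,"ty": 4.5,"tz": 0,"rx": 0,"ry": 0,"rz": -5.7},
    {"fingers": 0,"tx": -0.28,"ty": 4.5,"tz": 0,"rx": 0,"ry": 0,"rz": -5.7},
    {"fingers": 0,"tx": -0.28,"ty": 4.5,"tz": 0,"rx": 0,"ry": 0,"rz": -5.7},
    {"fingers": 0,"tx": -0.28,"ty": 4.5,"tz": 0,"rx": 0,"ry": 0,"rz": -5.7},
    {"fingers": 0,"tx": -0.28,"ty": 4.5,"tz": 0,"rx": 0,"ry": 0,"rz": -5.7},
    {"fingers": 0,"tx": -0.28,"ty": 4.5,"tz": 0,"rx": 0,"ry": 0,"rz": -5.7},
    {"fingers": 0,"tx": -0.28,"ty": 4.5,"tz": 0,"rx": 0,"ry": 0,"rz": -5.6}
  ]
}}

```text
time: 13.0
ee_pos: [0.4864, 0.1904, 0.335]
ee_rot: [[1.0, -0.003, -0.001], [-0.003, -1.0, 0.0], [-0.001, -0.0, -1.0]]
contact_force: [1.1, -0.0, 0.3]
width: 0.0007
```

>>> {"api": "move_arm", "payload": {
  "steps": [
    {"fingers": 0,"tx": 0,"ty": 0,"tz": -4,"rx": 0,"ry": 0,"rz": 0},
    {"fingers": 0,"tx": 0,"ty": 0,"tz": -3,"rx": 0,"ry": 0,"rz": 0},
    {"fingers": 0,"tx": 0,"ty": 0,"tz": 0,"rx": 0,"ry": 0,"rz": 0}
  ]
}}

```text
time: 13.38
ee_pos: [0.4854, 0.1885, 0.2634]
ee_rot: [[1.0, -0.001, -0.004], [-0.001, -1.0, -0.003], [-0.004, 0.003, -1.0]]
contact_force: [0.3, -0.1, 0.8]
width: 0.0005
```

Run:
```python
from h import *
for n in ['scene','wrist']: s,c=snap(n,n+'6')
print(s['ee_pos'],s['width'],s['joint_pos'].round(0))
for z in (.24,.252): print(onz(*load('scene6'),[[393.9,146.5]],z))
```

```text
[0.48669671 0.18858539 0.26507844] 0.00044892869468243297 [-78.  20.  67. 110. -21.  64. -93.]
[[0.47392243 0.12546599 0.24      ]]
[[0.48812615 0.13060329 0.252     ]]
```

View pics/scene6.png

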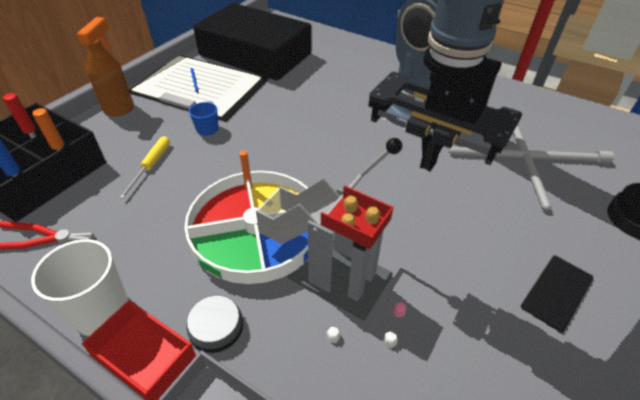

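View pics/wrist6.png

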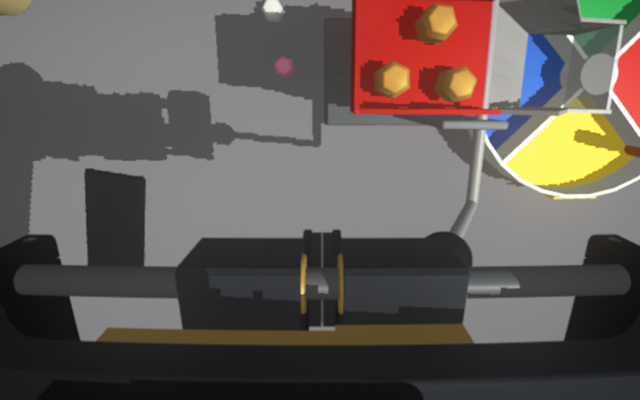

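The closed fingers are behind the knob on its +y side, aligned in x (0.487). The knob is at wrist (447,247). Pushing along the arc.

>>> {"api": "move_arm", "payload": {
  "steps": [
    {"fingers": 0,"tx": 0,"ty": -1.5,"tz": 0,"rx": 0,"ry": 0,"rz": 0},
    {"fingers": 0,"tx": 0,"ty": -1.3,"tz": 0,"rx": 0,"ry": 0,"rz": 0},
    {"fingers": 0,"tx": 0,"ty": -1,"tz": 0.4,"rx": 0,"ry": 0,"rz": 0},
    {"fingers": 0,"tx": 0,"ty": -1,"tz": 0.4,"rx": 0,"ry": 0,"rz": 0},
    {"fingers": 0,"tx": 0,"ty": -1,"tz": 0.3,"rx": 0,"ry": 0,"rz": 0},
    {"fingers": 0,"tx": 0,"ty": -1,"tz": 0.2,"rx": 0,"ry": 0,"rz": 0}
  ]
}}

```text
time: 14.22
ee_pos: [0.4873, 0.1204, 0.279]
ee_rot: [[1.0, 0.0, 0.001], [0.0, -1.0, 0.0], [0.001, -0.0, -1.0]]
contact_force: [-0.4, 2.3, 1.4]
width: 0.0004
```

Run:
```python
from h import *
s,c=snap('scene','scene7')
print(s['ee_pos'],s['contact_force'],s['joint_pos'].round(0))
a=cv2.imread('pics/scene7.png')[100:320,170:470];cv2.imwrite('pics/scene7c.png',cv2.resize(a,None,fx=2.6,fy=2.6))
```

```text
[0.48734388 0.12038899 0.27897779] [-0.39037023  2.2552284   1.41786292] [-75.  16.  69. 111. -17.  64. -89.]
```

View pics/scene7c.png

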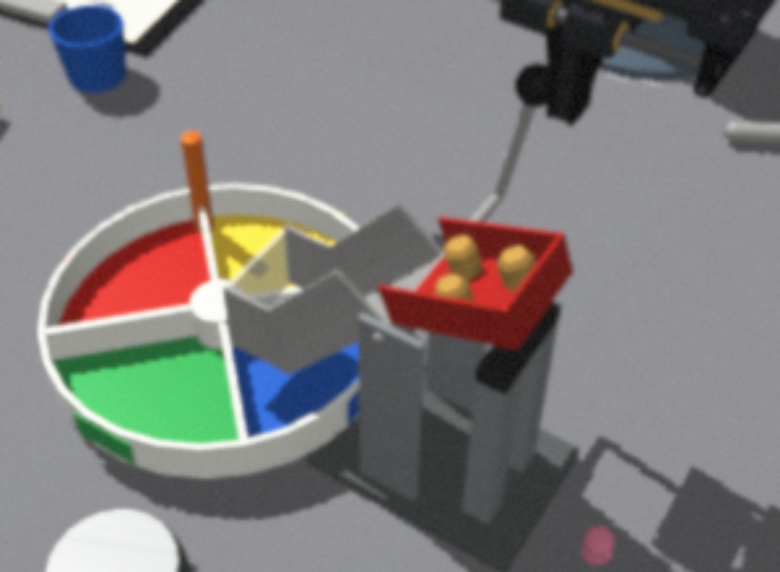

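The lever is swinging and the pan is tipping, with the three nuts still in it, at 2.3 N. Continuing.

>>> {"api": "move_arm", "payload": {
  "steps": [
    {"fingers": 0,"tx": 0,"ty": -1,"tz": 0.1,"rx": 0,"ry": 0,"rz": 0},
    {"fingers": 0,"tx": 0,"ty": -1,"tz": 0,"rx": 0,"ry": 0,"rz": 0},
    {"fingers": 0,"tx": 0,"ty": -1,"tz": -0.1,"rx": 0,"ry": 0,"rz": 0},
    {"fingers": 0,"tx": 0,"ty": -1,"tz": -0.3,"rx": 0,"ry": 0,"rz": 0},
    {"fingers": 0,"tx": 0,"ty": -1,"tz": -0.4,"rx": 0,"ry": 0,"rz": 0}
  ]
}}

```text
time: 14.9
ee_pos: [0.4869, 0.07, 0.2712]
ee_rot: [[1.0, -0.0, -0.0], [-0.0, -1.0, -0.001], [-0.0, 0.001, -1.0]]
contact_force: [0.4, 0.5, 0.6]
width: 0.0006
```

Run:
```python
from h import *
s,c=snap('scene','scene8')
print(s['ee_pos'],s['contact_force'],s['joint_pos'].round(0))
a=cv2.imread('pics/scene8.png')[100:320,170:470];cv2.imwrite('pics/scene8c.png',cv2.resize(a,None,fx=2.6,fy=2.6))
```

```text
[0.48686698 0.06999236 0.27115757] [0.36808153 0.45580373 0.59382888] [-70.  15.  69. 113. -16.  63. -84.]
```

View pics/scene8c.png

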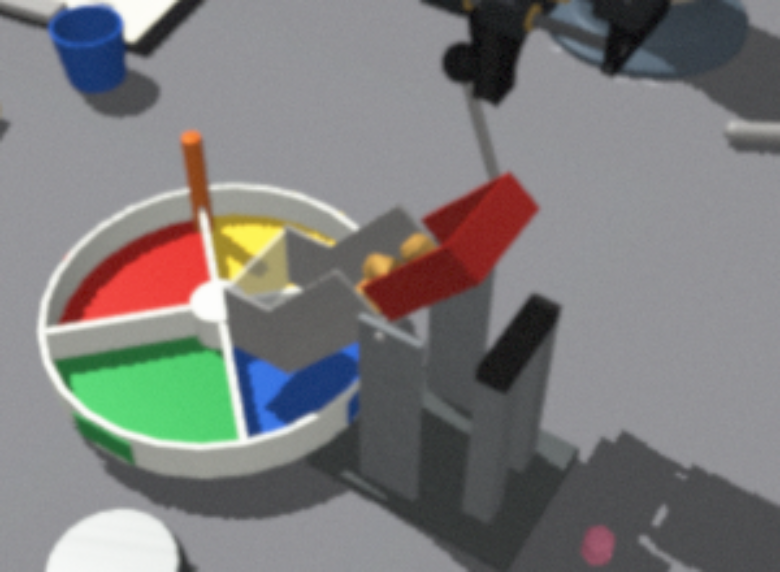

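The nuts are sliding into the chute. Pushing a little further and holding.

>>> {"api": "move_arm", "payload": {
  "steps": [
    {"fingers": 0,"tx": 0,"ty": -0.8,"tz": -0.4,"rx": 0,"ry": 0,"rz": 0},
    {"fingers": 0,"tx": 0,"ty": -0.6,"tz": -0.4,"rx": 0,"ry": 0,"rz": 0},
    {"fingers": 0,"tx": 0,"ty": -0.4,"tz": -0.2,"rx": 0,"ry": 0,"rz": 0},
    {"fingers": 0,"tx": 0,"ty": 0,"tz": 0,"rx": 0,"ry": 0,"rz": 0},
    {"fingers": 0,"tx": 0,"ty": 0,"tz": 0,"rx": 0,"ry": 0,"rz": 0},
    {"fingers": 0,"tx": 0,"ty": 0,"tz": 0,"rx": 0,"ry": 0,"rz": 0},
    {"fingers": 0,"tx": 0,"ty": 0,"tz": 0,"rx": 0,"ry": 0,"rz": 0},
    {"fingers": 0,"tx": 0,"ty": 0,"tz": 0,"rx": 0,"ry": 0,"rz": 0}
  ]
}}

```text
time: 15.95
ee_pos: [0.4871, 0.0531, 0.2616]
ee_rot: [[1.0, 0.0, 0.0], [0.0, -1.0, 0.0], [0.0, -0.0, -1.0]]
contact_force: [-0.2, 0.1, -0.2]
width: 0.0006
```

Run:
```python
from h import *
s,c=snap('scene','scene9');snap('top','top9')
print(s['ee_pos'],s['contact_force'],s['joint_pos'].round(0))
a=cv2.imread('pics/scene9.png')[100:320,170:470];b=cv2.imread('pics/top9.png')[140:280,220:440]
cv2.imwrite('pics/j9.png',np.vstack([cv2.resize(a,(420,308)),cv2.resize(b,(420,267))]))
```

```text
[0.48706463 0.05313421 0.26160477] [-0.18760818  0.12110214 -0.22531274] [-67.  16.  68. 114. -17.  61. -82.]
```

View pics/j9.png

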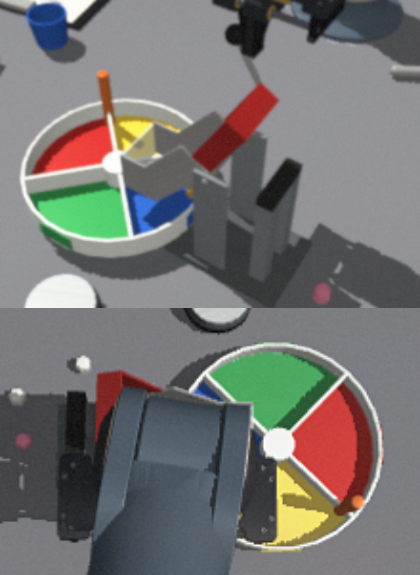

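The pan is up at about 63–65°. A brass nut is visible in the blue compartment at (190,192). The arm hides the chute, so I'll check the wrist view.

Run:
```python
from h import *
snap('wrist','wrist9')
```

```text
(no output)
```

View pics/wrist9.png

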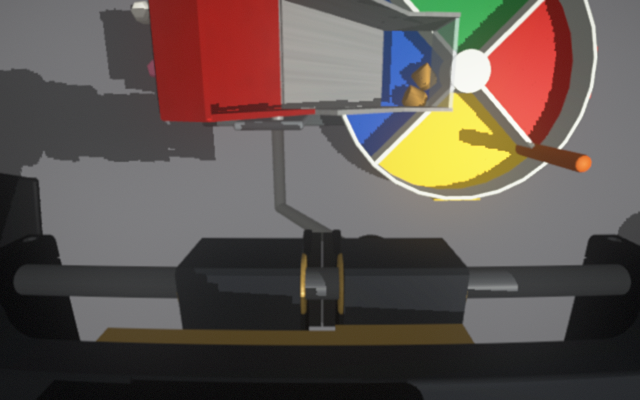

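The chute is empty. Two nuts sit in blue at (424,75) and (414,95), and the third was seen in the scene view nearer the rim. Letting the lever back gently along the same arc.

>>> {"api": "move_arm", "payload": {
  "steps": [
    {"fingers": 0,"tx": 0,"ty": 0.8,"tz": 0.4,"rx": 0,"ry": 0,"rz": 0},
    {"fingers": 0,"tx": 0,"ty": 1.2,"tz": 0.6,"rx": 0,"ry": 0,"rz": 0},
    {"fingers": 0,"tx": 0,"ty": 1.3,"tz": 0.5,"rx": 0,"ry": 0,"rz": 0},
    {"fingers": 0,"tx": 0,"ty": 1.3,"tz": 0.3,"rx": 0,"ry": 0,"rz": 0},
    {"fingers": 0,"tx": 0,"ty": 1.3,"tz": 0,"rx": 0,"ry": 0,"rz": 0},
    {"fingers": 0,"tx": 0,"ty": 1.3,"tz": -0.2,"rx": 0,"ry": 0,"rz": 0},
    {"fingers": 0,"tx": 0,"ty": 1.2,"tz": -0.3,"rx": 0,"ry": 0,"rz": 0},
    {"fingers": 0,"tx": 0,"ty": 1.2,"tz": -0.4,"rx": 0,"ry": 0,"rz": 0}
  ]
}}

```text
time: 17.1
ee_pos: [0.487, 0.1498, 0.2702]
ee_rot: [[1.0, -0.0, -0.0], [-0.0, -1.0, -0.0], [-0.0, 0.0, -1.0]]
contact_force: [0.6, 0.7, -0.7]
width: 0.0003
```

>>> {"api": "move_arm", "payload": {
  "steps": [
    {"fingers": 0,"tx": 0,"ty": 1.2,"tz": -0.3,"rx": 0,"ry": 0,"rz": 0},
    {"fingers": 0,"tx": 0,"ty": 2,"tz": 0,"rx": 0,"ry": 0,"rz": 0},
    {"fingers": 0,"tx": 0,"ty": 5,"tz": 1,"rx": 0,"ry": 0,"rz": 0},
    {"fingers": 0,"tx": 0,"ty": 5,"tz": 3,"rx": 0,"ry": 0,"rz": 0},
    {"fingers": 0,"tx": 0,"ty": 5,"tz": 3,"rx": 0,"ry": 0,"rz": 0},
    {"fingers": 0,"tx": 0,"ty": 5,"tz": 0,"rx": 0,"ry": 0,"rz": 0},
    {"fingers": 0,"tx": 0,"ty": 5,"tz": 0,"rx": 0,"ry": 0,"rz": 0},
    {"fingers": 0,"tx": 0,"ty": 0,"tz": 0,"rx": 0,"ry": 0,"rz": 0}
  ]
}}

```text
time: 18.1
ee_pos: [0.4847, 0.4376, 0.3358]
ee_rot: [[1.0, 0.009, -0.001], [0.009, -1.0, -0.001], [-0.001, 0.001, -1.0]]
contact_force: [-0.3, -0.5, -0.7]
width: 0.0006
```

Run:
```python
from h import *
s,c=snap('scene','scene10');snap('top','top10')
print(s['time'],s['ee_pos'],s['contact_force'],s['joint_pos'].round(0))
a=cv2.imread('pics/scene10.png')[100:320,170:470];b=cv2.imread('pics/top10.png')[140:280,220:440]
cv2.imwrite('pics/s10.png',cv2.resize(a,None,fx=2.6,fy=2.6));cv2.imwrite('pics/t10.png',cv2.resize(b,None,fx=3,fy=3,interpolation=cv2.INTER_CUBIC))
```

```text
18.1 [0.48469327 0.43756647 0.33577677] [-0.3142929  -0.46985332 -0.65283056] [ -84.   31.   61.   87.  -27.   78. -111.]
```

View pics/s10.png

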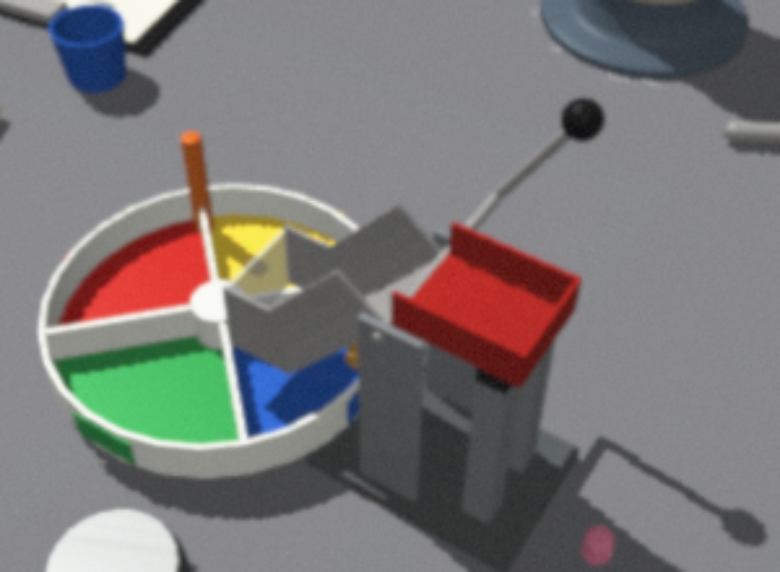

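View pics/t10.png

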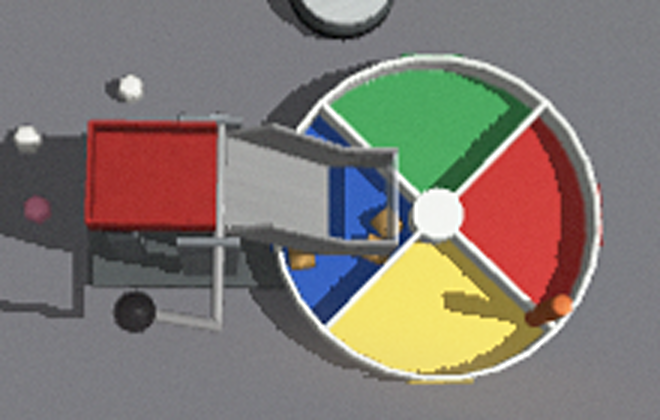

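All three nuts are in blue, at top crop (303,258), (383,220) and (377,248). The pan and chute are empty, the lever is back at rest, the carousel is unchanged, and the arm is clear.

Run:
```python
from h import *
T=load('top10')
q=onz(*T,[(np.array((303,258))/3+[220,140])],.02)[0];print(q,np.hypot(*(q[:2]-[.5873,-.0908])))
sign_off()
```

```text
[0.55463365 0.01210447 0.02      ] 0.10796490939953922
the job is handed in; nothing more can be done
```

The carousel is turned with blue under the spout, and all three wheel nuts are in the blue compartment. I handed the job in at about 18 s of the 54 s allowed.

- **Carousel:** The peg slipped along the pads on the first turn and the carousel overshot by about 5.6°. I let go, turned the jaws tangential to the carousel and gripped again. It then measured 46.2° against a target of 45.6–46°, so it is within about 1° of square. It looked unchanged in the pictures after I released it and after the nuts fell.
- **Lever:** I pushed the knob over with closed fingers, and the arm read about 2 N while pushing. The nuts ran out, and I let the lever back gently to rest.
- **Last checks:** The pan and chute are empty. The outermost nut is 108 mm from the axis, inside the rim. The white and pink look-alikes were not touched, and the arm is clear of everything.

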